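Switch on the inspection lamp under its lip

TASK

Switch on the low inspection lamp on the trolley: reach under the front lip of its hood and push the wide bar switch up from below until it is fully home. Leave the small round button under the same lip alone, and take the hand away again.

Things in the scene. Friction and masses are not known exactly. Their poses are not given: they have to be found in the camera images.
- lamp: the low inspection lamp, fixed, turned up to 12 degrees. Origin: on the table under the middle of the lip's front edge; x into the lamp, y left along the lip, z up. Lip: 4 mm sheet, 280 mm wide, z 250-254 mm, open below; from x = 60 mm the hood rises to z 271. Base plate from x = 60 mm, 14 mm high; a roller lies on it (x 60-135, top at z 75). Other parts before it are under 80 mm high.
- push_bar (a joint): the wide bar switch under one end of the lip: white bar, 54 mm wide along the lip, 20 mm deep, 12 mm tall, on two pins below a black housing. Value in m: 0 = hanging down (off; may start up to 0.002), 0.012 = fully home (on). Slides straight up along world z, takes about 3 N, no spring, stays where it is left.
- push_bar_face (a point): middle of the bar's flat underside, which faces down; moves with the bar: z = 0.218 off, 0.230 on. Axes as the lamp's (x level, into the lamp). It lies 15 mm behind the lip's front edge and 75 mm left or right of the lamp's middle; the bar's front face is 10 mm in front of it. Black housing above: 30 x 64 mm, z 241-250. Fingers leaning forward 35 to 45 degrees reach it.
- round_button (a joint): the other switch, to be left alone: a white round button, 22 mm across, under the other end of the same lip, 150 mm along it from the bar's middle, its underside at z = 0.218, below a small black housing (30 x 34 mm). Value in m: 0 = out, 0.008 = pressed; springs back (400 N/m).

How it is judged:
By the outcome, as a careful person would: the job done as asked, in the order asked, and still so for the second after the job is handed in, with the robot touching nothing.
It also fails if it takes over 26 s, if anything falls off the work surface, if the arm or the gripper's body presses on something with over 40 N, if the wrist force passes 120 N, or if a joint passes its speed limit or range.

ROBOT

A 7-joint arm with a two-finger parallel gripper is mounted at the origin on a cart in front of the work surface, level with it; the furniture and walls round the work are solid. World frame = base frame: x ahead of the robot, y to its left, z up, the work surface at z = 0. Lengths are in m, angles in degrees, forces in N, time in s.
With the tool pointing down it reaches from about 0.4 to 0.9 m from the base axis. Payload 5.5 kg.
Tool frame: the origin (TCP) lies midway between the tips of the shut fingers; the grasp point (between the pads) lies 19 mm behind it; z points along the fingers, x is the direction in which the jaws open and shut, and the axes are right-handed (so a half turn about z gives the same grasp; the last joint's range is limited). The gripper opens to 85 mm and grips with 20 to 120 N. Pads are 22 mm wide; open, the fingers measure 114 mm over their backs; the gripper's body (76 mm by 85 mm) begins 54 mm behind the grasp point. The pads swing forward as they close: fully open they stand 13 mm farther back than shut.
Start: joints at [92.258, 28.699, -24.465, 88.831, 12.651, 65.22, -12.049], TCP at [0.144, -0.634, 0.231] pointing down, gripper open.
Joint ranges: [-164.97, 164.97], [-17.58, 116.51], [-87.97, 89.64], [11.32, 138.91], [-80.73, 260.73], [10.89, 115.49], [-147.41, 147.41]. Speed limits (degrees/s): [147.25, 147.25, 180, 180, 180, 180, 180].

INTERFACE

Orientations are given as a 3x3 rotation matrix whose columns are the frame's x, y, z axes.
In Python, from cell import * gives the robot as it stands.
- The arm moves only by the tool jog_arm, never from a script. Its argument "increments" is a list of rows, each a list of 4 numbers: the shift along the tool's x, y, z in cm, then the turn about the tool's z in degrees. In form: [[dx, dy, dz, spin], ...]. A call has 1 to 10 rows; each row shifts and turns the pose as measured when the row begins, along the tool's axes as they then stand; what a row does not reach is not made up. A row lasts 1/8 s, in which the tool goes at most 62.5 mm and 10.7 degrees, less where a joint would pass 70% of its speed; a pose out of reach is approached as far as the arm can. A call with a gripper value outside its range is refused whole. "gripper" is the finger opening in cm, from 0 to 8.54, set as the call begins (left out, the last holds). The fingers move at their own pace and stop on an object; "grip_force" is the grip in N (left out, the last holds). Time passes only in rows, so rows that do not move let the fingers close. It gives the time, the measured TCP pose, the force and the opening at its end, in the units of the state.
- get_obs(): the state, without advancing time (a new reading comes with each control period).
- camera(name): name is "scene" or "side" or "wrist"; returns (picture, depth): 420x560x3 uint8, blue, green, red; 420x560 float32, m along the optical axis (not along the pixel's ray), 0 where there is no reading.
- camera_params(name): a dict with "fx", "fy", "cx", "cy" (pixels), "extrinsics" (4x4, takes a point from camera to world coordinates). Camera axes: x right, y down, z forward; pixel columns grow to the right and rows downward; lengths in m; the calibration is good to about 2 mm. A picture is of the moment at which its call begins: read the wrist's pose just before it. camera_params takes no time and is no camera call; for the wrist camera it gives the pose at the moment of the call.
- job_done(): hands the job in, once; it reports no verdict.
The state is a dict: "time": time; "q": joint angles; "qd": joint speeds; "joint_efforts": joint torques, N m; "eef_pos": TCP position; "orientation": TCP orientation; "force": force on the tool from outside, world axes, zero at the start; "moment": the same for the moment, N m; "finger_gap": finger opening in m.
Only numpy, scipy, OpenCV 4.12 (cv2) and the standard library are available. Lean on these libraries where they do the work, as an engineer would, in place of code of your own. Each camera call takes 0.05 s, during which the arm holds its last target.

## Working session

There is one attempt and no reset: what is moved stays moved. The work goes in short steps, Python scripts to look and compute and a tool call to move; the robot and the scene stay as the last step left them, time stands still between calls to the robot, and variables do not carry over. Pictures are saved under pics/ and viewed, and the job is handed in when it is done.

Besides the shell and the picture viewer there is one more tool, called after ">>>" as a command line: name --pt "numbers of a row" for each row, then --argument value for the rest. jog_arm: Moves the arm, as the interface text tells. Its arguments: {"type":"object","properties":{"increments":{"type":"array","items":{"type":"array","items":{"type":"number"}}},"gripper":{"type":"number"},"grip_force":{"type":"number"}},"required":["increments"]}

```bash
mkdir -p pics; ls
cat > h.py <<'E'
from cell import *
import numpy as np, cv2
def snap(n,tag):
    p=camera_params(n); im,d=camera(n); cv2.imwrite(f'pics/{tag}.png',im); np.savez(f'pics/{tag}.npz',d=d,im=im,E=np.array(p['extrinsics']),k=np.array([p['fx'],p['fy'],p['cx'],p['cy']]))
def pts(tag):
    z=np.load(f'pics/{tag}.npz'); d=z['d'];fx,fy,cx,cy=z['k']
    v,u=np.indices(d.shape); P=np.stack([(u-cx)/fx*d,(v-cy)/fy*d,d],-1)
    W=P@z['E'][:3,:3].T+z['E'][:3,3]; W[d<=0]=np.nan
    return W,z['im'],z
E
python3 - <<'E'
from h import *
for n in ('scene','side','wrist'): snap(n,n+'0'); p=camera_params(n); print(n,np.round(p['extrinsics'],3).tolist(),p['fx'])
o=get_obs(); print(o)
E
```

```text
pics
scene [[0.645, -0.315, 0.697, -0.02], [-0.764, -0.255, 0.592, -0.383], [-0.009, -0.914, -0.405, 0.534], [0.0, 0.0, 0.0, 1.0]] 520.7812563285041
side [[-0.856, -0.347, 0.383, 0.289], [-0.516, 0.594, -0.617, 0.688], [-0.013, -0.726, -0.688, 0.749], [0.0, 0.0, 0.0, 1.0]] 419.42244120565493
wrist [[0.222, -0.922, -0.316, 0.225], [-0.975, -0.21, -0.071, -0.615], [-0.001, 0.324, -0.946, 0.373], [0.0, 0.0, 0.0, 1.0]] 361.81752969407427
{'time': 0.15, 'q': array([ 92.25880122,  28.74219209, -24.454752  ,  88.87544443,
        12.64996353,  65.22170797, -12.05023745]), 'qd': array([-0.03172155, -0.11064286,  0.02745929, -0.12451667, -0.031513  ,
        0.00471354, -0.04842982]), 'joint_efforts': array([-6.23449494e-03, -5.70031321e+01, -5.82549289e+00, -2.81283098e+01,
        1.06132060e-02,  7.86377408e-03,  3.39507153e-05]), 'eef_pos': array([ 0.14409006, -0.63328762,  0.23050505]), 'orientation': array([[ 2.21910773e-01, -9.75066938e-01, -2.72495786e-04],
       [-9.75065805e-01, -2.21910931e-01,  1.48823442e-03],
       [-1.51159798e-03, -6.45539286e-05, -9.99998855e-01]]), 'force': array([ 0.43768566, -0.22292303,  0.3908342 ]), 'moment': array([ 0.02796217,  0.02270959, -0.01172638]), 'finger_gap': 0.08543871249430444}
```

View pics/scene0.png

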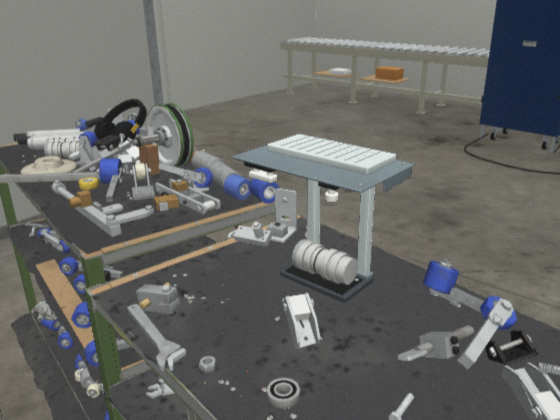

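View pics/side0.png

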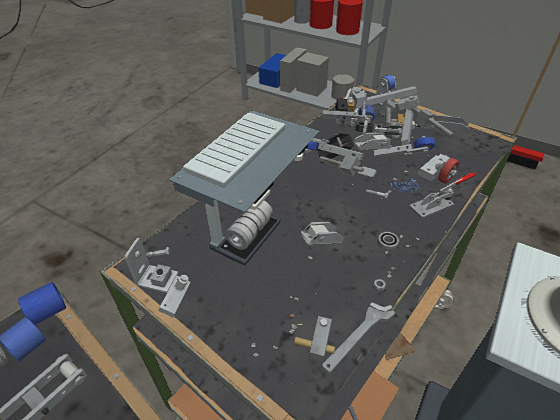

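View pics/wrist0.png

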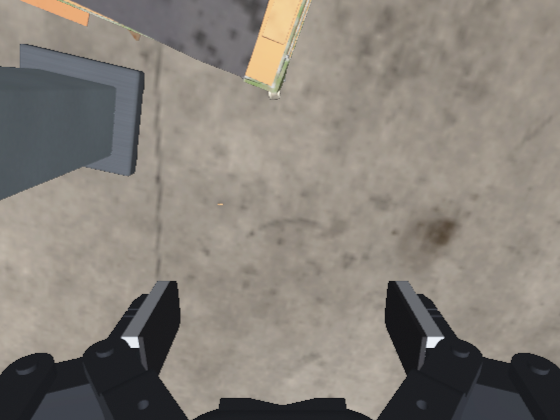

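Scene: the lip's front edge runs from about (234,157) to (383,187). The white bar is at about (262,175) and the round button at about (332,196). Next I'll measure them.

Run:
```python
from h import *
W,im,z=pts('scene0')
c=cv2.resize(im[120:290,220:420],None,fx=4,fy=3.4,interpolation=cv2.INTER_CUBIC); cv2.imwrite('pics/crop1.png',c[:, :800][:600])
for uv in [(262,173),(262,177),(332,195),(332,199),(240,160),(300,172),(375,186),(300,165),(315,230),(366,250)]:
    print(uv,np.round(W[uv[1],uv[0]],4))
# upper lip plane z 250-256
for tag in('scene0','side0'):
    W,im,z=pts(tag)
    m=(W[...,2]>.246)&(W[...,2]<.258)&(W[...,0]>.3)&(W[...,0]<1.1)&(abs(W[...,1])<.5)
    v,u=np.nonzero(m); P=W[m]; print(tag,m.sum(),P.min(0),P.max(0),u.min(),u.max(),v.min(),v.max())
    r=cv2.minAreaRect(P[:,:2].astype(np.float32)); print(r, np.round(cv2.boxPoints(r),4).tolist(), np.median(P[:,2]))
```

```text
(262, 173) [0.6148 0.222  0.2309]
(262, 177) [0.606  0.2139 0.2277]
(332, 195) [0.6095 0.0652 0.2296]
(332, 199) [0.6079 0.0638 0.2236]
(240, 160) [0.5994 0.2603 0.2512]
(300, 172) [0.6138 0.1342 0.252 ]
(375, 186) [nan nan nan]
(300, 165) [0.6386 0.1545 0.2536]
(315, 230) [0.742  0.1997 0.0789]
(366, 250) [0.7399 0.0759 0.0749]
scene0 3268 [0.59719162 0.00507492 0.24603518] [0.76868207 0.28556959 0.25796417] 231 414 145 192
((0.6829001307487488, 0.14531216025352478), (0.1714068353176117, 0.2805476188659668), 0.03934527561068535) [[0.597100019454956, 0.2854999899864197], [0.5972999930381775, 0.004999999888241291], [0.7687000036239624, 0.005100000184029341], [0.7684999704360962, 0.2856000065803528]] 0.25319570745606107
side0 4302 [0.59778968 0.00808313 0.24600957] [0.76962291 0.29147326 0.25798761] 169 318 110 212
((0.6837301850318909, 0.1497812271118164), (0.1718362718820572, 0.28337302803993225), 0.01391745824366808) [[0.5978000164031982, 0.2913999855518341], [0.5978000164031982, 0.008100000210106373], [0.7696999907493591, 0.008100000210106373], [0.769599974155426, 0.2915000021457672]] 0.2529263240547682
```

View pics/crop1.png

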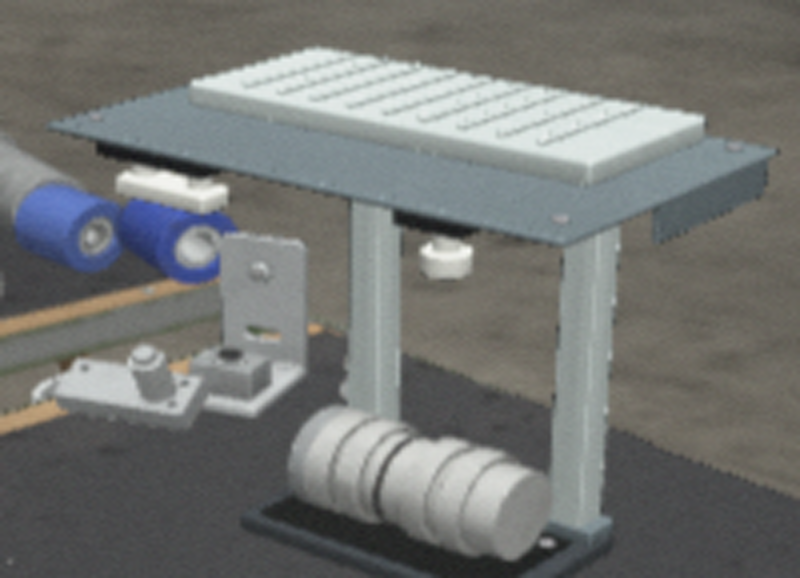

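Run:
```python
import cell; print([n for n in dir(cell) if not n.startswith('_')])
from h import *
W,im,z=pts('scene0')
g=im.astype(int); 
for nm,(u0,u1,v0,v1) in {'bar':(245,280,165,185),'btn':(320,345,186,206)}.items():
    s=np.zeros(im.shape[:2],bool); s[v0:v1,u0:u1]=1
    m=s&(g.min(-1)>170)&np.isfinite(W[...,2])&(W[...,2]>.2)&(W[...,2]<.25)
    P=W[m]; print(nm,m.sum(),P.min(0),P.max(0),np.median(P,0), np.percentile(P,[3,97],axis=0).tolist())
```

```text
['PlanningError', 'camera', 'camera_params', 'get_obs', 'job_done']
bar 153 [0.60267043 0.19312351 0.2239569 ] [0.62496902 0.24649727 0.24124646] [0.6096119  0.21670944 0.23063164] [[0.6044012509784097, 0.19445240623718832, 0.22654303477229856], [0.6210360534213165, 0.2439518575131566, 0.23499942969309906]]
btn 91 [0.60491846 0.06002944 0.2201591 ] [0.62798101 0.0810594  0.23588956] [0.61065399 0.06638687 0.2285736 ] [[0.6053515593261203, 0.06063894605711236, 0.2218520946404954], [0.6234924827964893, 0.07875337229419481, 0.23450201313313368]]
```

>>> jog_arm --pt "0 0 -4 0" --pt "0 -3 -4 5" --pt "0 -5 -2 8" --pt "0 -6 0 0" --gripper 0

```text
time: 0.65
eef_pos: [0.277, -0.6226, 0.3308]
orientation: [[-0.024, -1.0, -0.005], [-1.0, 0.024, 0.005], [-0.005, 0.005, -1.0]]
force: [-0.5, -0.6, 0.4]
finger_gap: 0.0124
```

>>> jog_arm --pt "-3 -5 -2 -1.5" --pt "-4 -4 -2 0" --pt "-4 -4 -2 0" --pt "-4 -4 -2 0" --pt "-5 -3 -2 0" --pt "-5 -3 -1 0" --pt "-5 -3 0 0" --pt "-6 -2 0 0" --pt "-6 -2 0 0" --pt "-6 0 0 0"

```text
time: 1.9
eef_pos: [0.5861, -0.1358, 0.4402]
orientation: [[0.001, -1.0, -0.007], [-1.0, -0.001, 0.012], [-0.012, 0.007, -1.0]]
force: [0.7, 1.0, -1.2]
finger_gap: -0.0001
```

>>> jog_arm --pt "-5 -3 -2 0" --pt "-4 -5 -2 0" --pt "-3 -5 -2 0" --pt "-1 -6 0 0" --pt "0 -6 0 0" --pt "0 -6 0 0"

```text
time: 2.65
eef_pos: [0.8355, -0.0178, 0.4707]
orientation: [[-0.036, -0.999, -0.019], [-0.999, 0.035, 0.04], [-0.039, 0.021, -0.999]]
force: [50.2, -6.5, 104.0]
finger_gap: -0.0
```

Run:
```python
from h import *
o=get_obs();print(np.round(o['q'],1),np.round(o['orientation'],3).tolist(),o['eef_pos'])
```

```text
[  2.2  54.8 -17.   11.3  12.6 115.4 -94.5] [[-0.036, -0.999, -0.019], [-0.999, 0.035, 0.04], [-0.039, 0.021, -0.999]] [ 0.83545794 -0.01781591  0.47073501]
```

>>> jog_arm --pt "0 0.5 0.5 0" --pt "0 0 0.5 0"

```text
time: 2.9
eef_pos: [0.8326, -0.0146, 0.4327]
orientation: [[-0.033, -0.998, -0.054], [-0.999, 0.031, 0.038], [-0.036, 0.055, -0.998]]
force: [0.7, -0.3, 2.0]
finger_gap: 0.0002
```

Run:
```python
from h import *
o=get_obs();print(np.round(o['q'],1),np.round(o['orientation'],3).tolist(),o['eef_pos'],o['force'],np.round(o['joint_efforts'],1))
snap('side','side1')
```

```text
[  3.4  53.1 -17.9  19.8  12.5 110.8 -95.5] [[-0.033, -0.998, -0.054], [-0.999, 0.031, 0.038], [-0.036, 0.055, -0.998]] [ 0.83261991 -0.01455328  0.43265993] [ 0.73159809 -0.30947135  1.97762965] [ -1.5 -72.   -1.8 -25.6  -0.3   0.3   0. ]
```

View pics/side1.png

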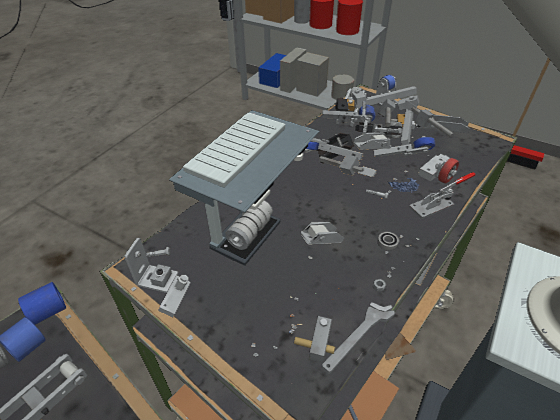

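>>> jog_arm --pt "0 3 -2 0" --pt "0 3 -3 0" --pt "0 3 -4 0" --pt "0 3 -4 0" --pt "0 0 -4 0" --pt "0 0 -4 0" --pt "0 0 -4 0"

```text
time: 3.82
eef_pos: [0.6901, -0.0181, 0.6219]
orientation: [[-0.032, -0.999, 0.002], [-0.999, 0.032, 0.037], [-0.037, -0.001, -0.999]]
force: [-1.2, 0.2, -0.5]
finger_gap: -0.0001
```

```bash
cat > st.py <<'E'
from h import *
o=get_obs();print(o['time'],np.round(o['q'],1),np.round(o['orientation'],3).tolist(),o['eef_pos'].round(4),o['force'].round(1))
z=np.array(o['orientation'])[:,2];print('tilt fwd',np.degrees(np.arctan2(z[0],-z[2])),'side(y)',np.degrees(np.arctan2(z[1],-z[2])))
E
python3 st.py
```

```text
3.825 [ -1.6  31.6   5.3  32.9  -5.4 115.5 -91.2] [[-0.032, -0.999, 0.002], [-0.999, 0.032, 0.037], [-0.037, -0.001, -0.999]] [ 0.6901 -0.0181  0.6219] [-1.2  0.2 -0.5]
tilt fwd 0.14224362643848176 side(y) 2.0987249454522288
```

>>> jog_arm --pt "0 0 -5 0" --pt "0 0 -5 0" --pt "0 0 -5 0" --pt "0 0 -5 0"

```text
time: 4.32
eef_pos: [0.6298, -0.0194, 0.7232]
orientation: [[-0.028, -0.989, 0.145], [-0.999, 0.033, 0.037], [-0.041, -0.144, -0.989]]
force: [-0.5, 0.3, -0.1]
finger_gap: 0.0
```

```bash
python3 st.py
```

```text
4.325 [ -2.   21.7   5.7  34.7  -5.1 115.4 -91.2] [[-0.028, -0.989, 0.145], [-0.999, 0.033, 0.037], [-0.041, -0.144, -0.989]] [ 0.6298 -0.0194  0.7232] [-0.5  0.3 -0.1]
tilt fwd 8.339427166468385 side(y) 2.1309611290722983
```

>>> jog_arm --pt "0 -1 -6 0" --pt "0 -1 -6 0" --pt "0 -1 -6 0" --pt "0 -2 -5.5 0" --pt "0 -2 -5.5 0" --pt "0 -2 -5.5 0"

```text
time: 5.08
eef_pos: [0.5645, -0.0259, 0.8758]
orientation: [[-0.024, -0.907, 0.421], [-0.999, 0.042, 0.033], [-0.047, -0.419, -0.907]]
force: [0.4, 0.4, 0.4]
finger_gap: -0.0001
```

```bash
python3 st.py
```

```text
5.075 [ -2.8  13.    8.4  26.9  -6.4 115.4 -91.1] [[-0.024, -0.907, 0.421], [-0.999, 0.042, 0.033], [-0.047, -0.419, -0.907]] [ 0.5645 -0.0259  0.8758] [0.4 0.4 0.4]
tilt fwd 24.881643096723142 side(y) 2.054865890415772
```

>>> jog_arm --pt "0 0 -6 0" --pt "0 0 -6 0" --pt "0 0 -6 0" --pt "0 0 -6 0"

```text
time: 5.58
eef_pos: [0.4406, -0.0289, 0.9607]
orientation: [[-0.023, -0.827, 0.561], [-0.998, 0.047, 0.029], [-0.05, -0.56, -0.827]]
force: [0.3, 0.0, -0.3]
finger_gap: -0.0006
```

```bash
python3 st.py
```

```text
5.575 [-8.100e+00 -1.000e-01  1.110e+01  3.060e+01 -3.700e+00  1.154e+02
 -9.180e+01] [[-0.023, -0.827, 0.561], [-0.998, 0.047, 0.029], [-0.05, -0.56, -0.827]] [ 0.4406 -0.0289  0.9607] [ 0.3  0.  -0.3]
tilt fwd 34.15058911866412 side(y) 1.995926622652909
```

>>> jog_arm --pt "0 0 -6 0" --pt "0 0 -6 0" --pt "0 0 -4 0" --pt "0 0 0 0"

```text
time: 6.08
eef_pos: [0.348, -0.0283, 1.009]
orientation: [[-0.018, -0.752, 0.659], [-0.999, 0.047, 0.026], [-0.051, -0.658, -0.752]]
force: [-0.4, -0.5, -0.6]
finger_gap: -0.0001
```

```bash
python3 st.py
```

```text
6.075 [ 5.300e+00 -8.300e+00  1.000e-01  3.170e+01 -5.600e+00  1.155e+02
 -9.100e+01] [[-0.018, -0.752, 0.659], [-0.999, 0.047, 0.026], [-0.051, -0.658, -0.752]] [ 0.348  -0.0283  1.009 ] [-0.4 -0.5 -0.6]
tilt fwd 41.255711965869075 side(y) 1.986162016662273
```

>>> jog_arm --pt "-1.4 2 4 0" --pt "-1.4 2.8 4.9 0" --pt "-1.4 2.8 4.9 0" --pt "-1.4 2.8 4.9 0" --pt "-1.4 2.8 4.9 0" --pt "-1.4 2.8 4.9 0" --pt "-1.4 2.8 4.9 0" --pt "-1.4 2.8 4.9 0" --pt "-1.4 2.8 4.9 0"

```text
time: 7.2
eef_pos: [0.5186, 0.1133, 0.5627]
orientation: [[-0.04, -0.808, 0.588], [-0.998, 0.061, 0.017], [-0.049, -0.586, -0.809]]
force: [1.5, -0.4, -0.0]
finger_gap: -0.0002
```

```bash
cat >> st.py <<'E'
import sys
if len(sys.argv)>3:
    t=np.array([float(a) for a in sys.argv[1:4]]); print('tool cm to',t,np.round(100*np.array(o['orientation']).T@(t-o['eef_pos']),2))
E
python3 st.py 0.54 0.2195 0.19
```

```text
7.2 [ -10.   -16.6  -10.   103.7    9.5   58.5 -116.1] [[-0.04, -0.808, 0.588], [-0.998, 0.061, 0.017], [-0.049, -0.586, -0.809]] [0.5186 0.1133 0.5627] [ 1.5 -0.4 -0. ]
tilt fwd 36.0357630658787 side(y) 1.1715245119778104
tool cm to [0.54   0.2195 0.19  ] [-8.85 20.77 31.57]
```

```bash
python3 st.py 0.57 0.2195 0.4
```

```text
7.2 [ -10.   -16.6  -10.   103.7    9.5   58.5 -116.1] [[-0.04, -0.808, 0.588], [-0.998, 0.061, 0.017], [-0.049, -0.586, -0.809]] [0.5186 0.1133 0.5627] [ 1.5 -0.4 -0. ]
tilt fwd 36.0357630658787 side(y) 1.1715245119778104
tool cm to [0.57   0.2195 0.4   ] [-10.     6.03  16.36]
```

>>> jog_arm --pt "-2 0 2.5 0" --pt "-2 0.8 3 0" --pt "-2 1.2 3 0" --pt "-2 1.2 3 0" --pt "-1 1 2 0"

```text
time: 7.82
eef_pos: [0.5645, 0.2116, 0.4107]
orientation: [[-0.037, -0.823, 0.567], [-0.998, 0.054, 0.014], [-0.043, -0.566, -0.824]]
force: [0.4, -0.3, -0.4]
finger_gap: -0.0002
```

```bash
python3 st.py 0.55 0.2195 0.19
```

```text
7.825 [ -10.6   -3.3  -21.7  111.    23.1   44.  -138.2] [[-0.037, -0.823, 0.567], [-0.998, 0.054, 0.014], [-0.043, -0.566, -0.824]] [0.5645 0.2116 0.4107] [ 0.4 -0.3 -0.4]
tilt fwd 34.54086896940012 side(y) 1.006881282149008
tool cm to [0.55   0.2195 0.19  ] [ 0.21 13.72 17.36]
```

>>> jog_arm --pt "0 1.4 1.8 0" --pt "0 1.8 2.2 0" --pt "0 1.8 2.2 0" --pt "0 1.8 2.2 0" --pt "0 1.8 2.2 0" --pt "0 1.8 2.2 0"

```text
time: 8.57
eef_pos: [0.5568, 0.2135, 0.2855]
orientation: [[-0.028, -0.843, 0.538], [-0.999, 0.047, 0.021], [-0.043, -0.537, -0.843]]
force: [-0.3, 0.7, 0.1]
finger_gap: -0.0001
```

```bash
python3 st.py 0.56 0.2195 0.19
```

```text
8.575 [ -59.5    2.7   27.3  121.7   29.7   30.5 -147.4] [[-0.028, -0.843, 0.538], [-0.999, 0.047, 0.021], [-0.043, -0.537, -0.843]] [0.5568 0.2135 0.2855] [-0.3  0.7  0.1]
tilt fwd 32.550098256028214 side(y) 1.4142206610967867
tool cm to [0.56   0.2195 0.19  ] [-0.2   4.88  8.23]
```

>>> jog_arm --pt "0 0 0 -6" --pt "0 0 0 -10.5" --pt "0 0 0 -10.5" --pt "0 0 0 -10.5" --pt "0 0 0 -10.5"

```text
time: 9.2
eef_pos: [0.5505, 0.2175, 0.2735]
orientation: [[0.624, -0.578, 0.526], [-0.685, -0.729, 0.013], [0.376, -0.368, -0.85]]
force: [0.5, 0.8, 0.5]
finger_gap: 0.0003
```

```bash
python3 st.py 0.56 0.2195 0.19
```

```text
9.2 [-57.1   3.7  24.  122.1  30.1  30.5 -99.4] [[0.624, -0.578, 0.526], [-0.685, -0.729, 0.013], [0.376, -0.368, -0.85]] [0.5505 0.2175 0.2735] [0.5 0.8 0.5]
tilt fwd 31.73917383242695 side(y) 0.8648890715747095
tool cm to [0.56   0.2195 0.19  ] [-2.68  2.38  7.6 ]
```

>>> jog_arm --pt "0 0 0 -10.6" --pt "0 0 0 -10.6" --pt "0 0 0 -10.6" --pt "0 0 0 -10.6" --pt "0 0 0 -10.6" --pt "0 0 0 -10.6" --pt "0 0 0 -10.6" --pt "0 0 0 -10.6" --pt "0 0 0 -10.6" --pt "0 0 0 -10.6"

```text
time: 10.45
eef_pos: [0.5426, 0.217, 0.2521]
orientation: [[0.379, 0.776, 0.504], [0.9, -0.436, -0.007], [0.214, 0.456, -0.864]]
force: [-0.5, 0.1, 0.3]
finger_gap: -0.0002
```

```bash
python3 st.py 0.56 0.2195 0.19
```

```text
10.45 [-50.3   5.4  16.4 122.5  31.2  30.6   5.7] [[0.379, 0.776, 0.504], [0.9, -0.436, -0.007], [0.214, 0.456, -0.864]] [0.5426 0.217  0.2521] [-0.5  0.1  0.3]
tilt fwd 30.249573619101056 side(y) -0.43529587678574133
tool cm to [0.56   0.2195 0.19  ] [-0.45 -1.59  6.24]
```

>>> jog_arm --pt "0 0 0 -10.6" --pt "0 0 0 -10.6" --pt "0 0 -0.1 -2"

```text
time: 10.82
eef_pos: [0.5397, 0.2166, 0.2464]
orientation: [[0.038, 0.867, 0.496], [0.999, -0.036, -0.012], [0.007, 0.497, -0.868]]
force: [0.6, 0.1, 0.9]
finger_gap: 0.0002
```

```bash
python3 st.py 0.60 0.2195 0.188
```

```text
10.825 [-48.6   5.9  14.4 122.6  31.5  30.8  28.8] [[0.038, 0.867, 0.496], [0.999, -0.036, -0.012], [0.007, 0.497, -0.868]] [0.5397 0.2166 0.2464] [0.6 0.1 0.9]
tilt fwd 29.767519596748382 side(y) -0.8118758438772019
tool cm to [0.6    0.2195 0.188 ] [0.47 2.32 8.06]
```

>>> jog_arm --pt "0.1 0.2 1.8 0" --pt "0.1 0.5 1.8 0" --pt "0.1 0.7 1.7 0" --pt "0.1 0.7 1 0"

```text
time: 11.32
eef_pos: [0.5868, 0.2196, 0.1931]
orientation: [[0.033, 0.872, 0.488], [0.999, -0.028, -0.017], [-0.001, 0.488, -0.873]]
force: [0.1, -0.1, -0.8]
finger_gap: -0.0003
```

```bash
python3 st.py 0.60 0.2195 0.188
```

```text
11.325 [-45.2  15.3  15.1 119.6  30.2  23.7  31.2] [[0.033, 0.872, 0.488], [0.999, -0.028, -0.017], [-0.001, 0.488, -0.873]] [0.5868 0.2196 0.1931] [ 0.1 -0.1 -0.8]
tilt fwd 29.197228098411454 side(y) -1.1248328130739738
tool cm to [0.6    0.2195 0.188 ] [0.04 0.9  1.09]
```

>>> jog_arm --pt "0 0.9 0.5 0" --pt "0 0.3 -0.1 0"

```text
time: 11.58
eef_pos: [0.5995, 0.2189, 0.1935]
orientation: [[0.033, 0.874, 0.485], [0.999, -0.027, -0.019], [-0.004, 0.486, -0.874]]
force: [-0.0, -0.0, -1.2]
finger_gap: -0.0001
```

```bash
python3 - <<'E'
from h import *
snap('scene','scene2')
c=cv2.imread('pics/scene2.png'); cv2.imwrite('pics/crop2.png',cv2.resize(c[120:260,190:390],None,fx=4,fy=4,interpolation=cv2.INTER_CUBIC))
E
python3 st.py 0.60 0.2195 0.2
```

```text
11.625 [-43.6  16.3  14.4 118.   28.8  24.   33.4] [[0.033, 0.873, 0.486], [0.999, -0.027, -0.019], [-0.003, 0.486, -0.874]] [0.5997 0.2191 0.1941] [0.6 0.1 0.3]
tilt fwd 29.077525109202107 side(y) -1.2277649939424837
tool cm to [0.6    0.2195 0.2   ] [ 0.04  0.31 -0.51]
```

View pics/crop2.png

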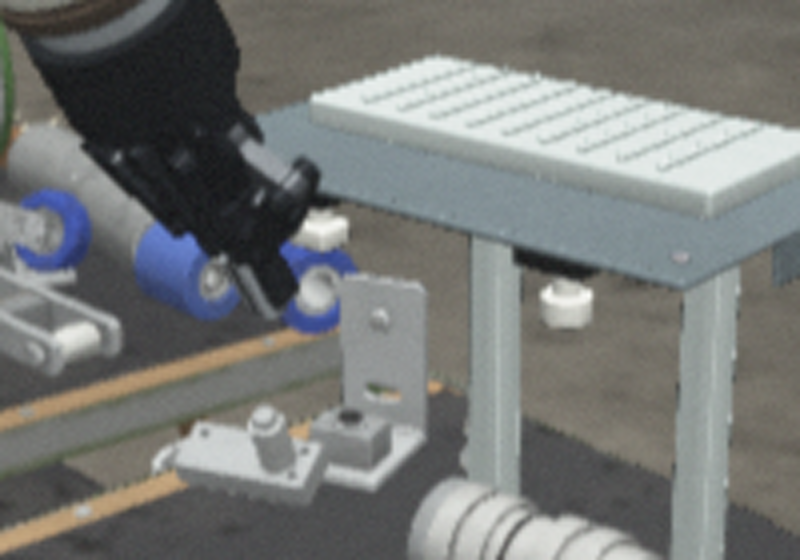

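Run:
```python
from h import *
W,im,z=pts('scene2')
R=np.array([[.033,.873,.486],[.999,-.027,-.019],[-.003,.486,-.874]]); t=np.array([.5997,.2191,.1941])
dark=(im.max(-1)<75)
L=(W-t)@R
m=(np.abs(L[...,0])<.06)&(np.abs(L[...,1])<.05)&(L[...,2]<.006)&(L[...,2]>-.13)&np.isfinite(L[...,0])
P=L[m]; Q=W[m]
for a in np.arange(-.12,.01,.008):
    s=(P[:,2]>=a)&(P[:,2]<a+.008)
    if s.sum()>3:
        i=np.argsort(P[s,1]); q=Q[s][i[-4:]]
        print(round(a,3),s.sum(),'y %.3f..%.3f x %.3f..%.3f'%(P[s,1].min(),P[s,1].max(),P[s,0].min(),P[s,0].max()),'front-most world',q[-1].round(3), im[m][s][i[-1]])
```

```text
-0.12 85 y -0.013..0.010 x -0.043..-0.013 front-most world [0.549 0.186 0.304] [45 46 45]
-0.112 138 y -0.021..0.011 x -0.044..0.011 front-most world [0.556 0.182 0.293] [87 81 75]
-0.104 162 y -0.021..0.007 x -0.053..0.017 front-most world [0.555 0.179 0.287] [85 82 75]
-0.096 173 y -0.020..0.012 x -0.060..0.058 front-most world [0.565 0.165 0.279] [76 72 67]
-0.088 139 y -0.019..0.012 x -0.060..0.056 front-most world [0.568 0.161 0.274] [54 52 48]
-0.08 132 y -0.018..0.011 x -0.059..0.054 front-most world [0.57  0.163 0.268] [81 77 73]
-0.072 141 y -0.019..0.009 x -0.052..0.051 front-most world [0.572 0.17  0.259] [34 31 29]
-0.064 71 y -0.015..0.011 x -0.046..0.046 front-most world [0.577 0.174 0.255] [50 47 50]
-0.056 153 y -0.014..0.038 x -0.060..0.038 front-most world [0.608 0.18  0.254] [146 141 127]
-0.048 171 y -0.014..0.050 x -0.060..0.033 front-most world [0.624 0.237 0.253] [152 148 136]
-0.04 34 y -0.013..0.050 x -0.058..0.008 front-most world [0.623 0.177 0.253] [149 143 131]
-0.032 98 y -0.012..0.036 x -0.026..0.007 front-most world [0.617 0.2   0.235] [167 173 174]
-0.024 109 y -0.013..0.039 x -0.025..0.007 front-most world [0.624 0.197 0.23 ] [197 204 204]
-0.016 59 y -0.012..0.037 x -0.024..0.005 front-most world [0.625 0.196 0.223] [90 95 96]
-0.008 28 y -0.012..0.007 x -0.015..0.005 front-most world [0.603 0.207 0.202] [81 81 77]
```

>>> jog_arm --pt "0 0.2 -0.4 0" --pt "0 0.25 -0.45 0" --pt "0 0.25 -0.45 0"

```text
time: 12.0
eef_pos: [0.5987, 0.2193, 0.2105]
orientation: [[0.032, 0.873, 0.486], [0.999, -0.027, -0.018], [-0.003, 0.486, -0.874]]
force: [-1.9, 0.0, -2.8]
finger_gap: -0.0001
```

```bash
python3 st.py 0.60 0.2195 0.211
```

```text
12.0 [-43.2  14.7  13.7 117.3  27.7  26.1  34.9] [[0.032, 0.873, 0.486], [0.999, -0.027, -0.018], [-0.003, 0.486, -0.874]] [0.5987 0.2193 0.2105] [-1.9  0.  -2.8]
tilt fwd 29.08070440087212 side(y) -1.1796511937871417
tool cm to [0.6    0.2195 0.211 ] [0.03 0.13 0.02]
```

>>> jog_arm --pt "0 0.2 -0.25 0" --pt "0 0.2 -0.25 0"

```text
time: 12.25
eef_pos: [0.5977, 0.2188, 0.2159]
orientation: [[0.033, 0.875, 0.483], [0.999, -0.027, -0.019], [-0.004, 0.483, -0.875]]
force: [-2.7, -0.1, -2.9]
finger_gap: -0.0004
```

```bash
python3 - <<'E'
from h import *
snap('scene','scene3')
c=cv2.imread('pics/scene3.png'); cv2.imwrite('pics/crop3.png',cv2.resize(c[120:260,190:390],None,fx=4,fy=4,interpolation=cv2.INTER_CUBIC))
E
python3 st.py 0.60 0.2195 0.215
```

```text
12.3 [-42.9  14.2  13.4 117.   27.1  27.1  35.7] [[0.033, 0.875, 0.483], [0.999, -0.027, -0.019], [-0.004, 0.484, -0.875]] [0.5979 0.2189 0.2163] [-2.9 -0.  -2.6]
tilt fwd 28.90537230075985 side(y) -1.2438264116196898
tool cm to [0.6    0.2195 0.215 ] [0.07 0.12 0.21]
```

View pics/crop3.png

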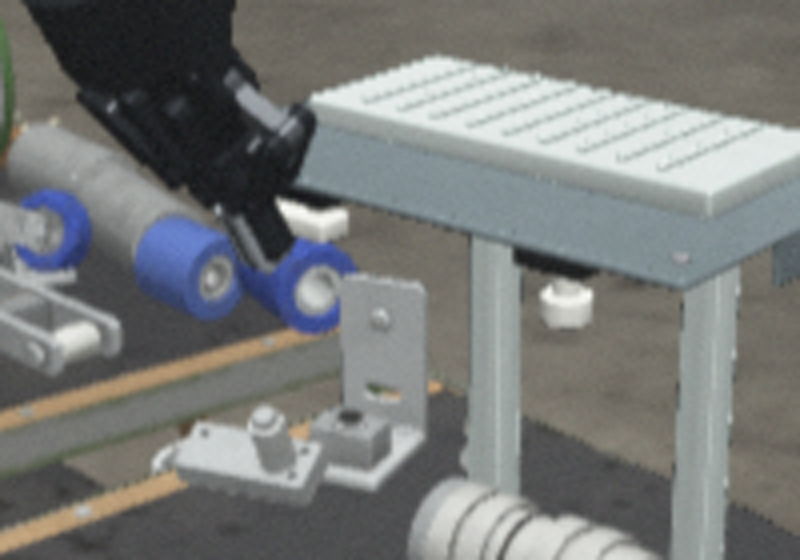

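The bar has risen: its visible right end moved from about (322,230) to (322,218) in the crop. The force still matches sliding friction, so it isn't home yet.

>>> jog_arm --pt "0 0.2 -0.25 0" --pt "0 0.2 -0.25 0"

```text
time: 12.55
eef_pos: [0.5978, 0.2188, 0.2216]
orientation: [[0.032, 0.876, 0.481], [0.999, -0.026, -0.02], [-0.005, 0.481, -0.876]]
force: [-1.3, 0.7, -4.3]
finger_gap: 0.0001
```

```bash
python3 st.py 0.60 0.2195 0.22
```

```text
12.55 [-42.7  13.7  13.1 116.6  26.6  28.   36.5] [[0.032, 0.876, 0.481], [0.999, -0.026, -0.02], [-0.005, 0.481, -0.876]] [0.5978 0.2188 0.2216] [-1.3  0.7 -4.3]
tilt fwd 28.762284296681507 side(y) -1.3004063370609187
tool cm to [0.6    0.2195 0.22  ] [0.08 0.11 0.25]
```

>>> jog_arm --pt "0 0.15 -0.25 0" --pt "0 0.15 -0.25 0"

```text
time: 12.8
eef_pos: [0.5969, 0.2182, 0.2266]
orientation: [[0.033, 0.877, 0.479], [0.999, -0.026, -0.021], [-0.007, 0.479, -0.878]]
force: [-3.1, 0.1, -6.7]
finger_gap: -0.0002
```

```bash
python3 - <<'E'
from h import *
snap('scene','scene4')
c=cv2.imread('pics/scene4.png'); cv2.imwrite('pics/crop4.png',cv2.resize(c[140:215,230:330],None,fx=8,fy=8,interpolation=cv2.INTER_CUBIC))
for t in ('scene0','scene2','scene3','scene4'):
    W,im,z=pts(t); s=np.zeros(im.shape[:2],bool); s[160:190,255:282]=1
    m=s&(im.min(-1)>120)&(W[...,2]>.2)&(W[...,2]<.248)&(W[...,1]>.185)&(W[...,1]<.215)
    P=W[m]; v,u=np.nonzero(m); print(t,m.sum(),P.min(0).round(4),P.max(0).round(4),[ (c,v[u==c].min(),v[u==c].max()) for c in (266,269,272,275) if (u==c).any()])
E
python3 st.py 0.60 0.2195 0.22
```

```text
scene0 123 [0.5999 0.1931 0.2216] [0.625  0.2149 0.2432] [(266, np.int64(174), np.int64(181)), (269, np.int64(173), np.int64(182)), (272, np.int64(172), np.int64(181)), (275, np.int64(176), np.int64(180))]
scene2 103 [0.585  0.1868 0.221 ] [0.6239 0.2121 0.243 ] [(266, np.int64(175), np.int64(181)), (269, np.int64(173), np.int64(182)), (272, np.int64(172), np.int64(181)), (275, np.int64(175), np.int64(180))]
scene3 111 [0.6006 0.1891 0.2248] [0.6242 0.2149 0.2432] [(266, np.int64(172), np.int64(179)), (269, np.int64(173), np.int64(180)), (272, np.int64(172), np.int64(179)), (275, np.int64(173), np.int64(178))]
scene4 65 [0.6011 0.1897 0.2309] [0.6233 0.2115 0.2429] [(266, np.int64(172), np.int64(175)), (269, np.int64(173), np.int64(176)), (272, np.int64(172), np.int64(176)), (275, np.int64(171), np.int64(175))]
12.85 [-42.5  13.3  12.9 116.3  26.1  28.8  37.1] [[0.033, 0.877, 0.479], [0.999, -0.026, -0.021], [-0.007, 0.479, -0.878]] [0.5968 0.2182 0.2268] [-3.7  0.4 -5.1]
tilt fwd 28.611555251399725 side(y) -1.4005415220648336
tool cm to [0.6    0.2195 0.22  ] [ 0.15 -0.05  0.74]
```

View pics/crop4.png

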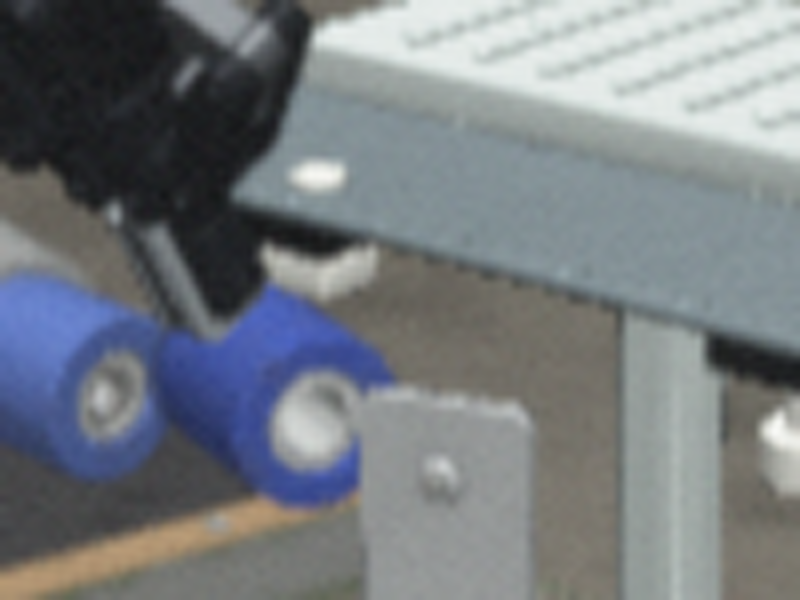

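>>> jog_arm --pt "0 0.2 -0.25 0" --pt "0 0.2 -0.25 0"

```text
time: 13.1
eef_pos: [0.5951, 0.2171, 0.2301]
orientation: [[0.033, 0.88, 0.473], [0.999, -0.025, -0.025], [-0.01, 0.474, -0.881]]
force: [-5.2, 1.3, -10.4]
finger_gap: -0.0001
```

```bash
cat > bar.py <<'E'
from h import *
import sys
t=sys.argv[1]; snap('scene',t)
W,im,z=pts(t); s=np.zeros(im.shape[:2],bool); s[160:190,255:282]=1
m=s&(im.min(-1)>120)&(W[...,2]>.2)&(W[...,2]<.248)&(W[...,1]>.185)&(W[...,1]<.215)
P=W[m]; v,u=np.nonzero(m); print(t,m.sum(),P.min(0).round(4),P.max(0).round(4),[ (c,v[u==c].min(),v[u==c].max()) for c in (266,269,272,275) if (u==c).any()])
E
python3 bar.py scene5; python3 st.py 0.60 0.2195 0.22
```

```text
scene5 65 [0.6006 0.1895 0.2309] [0.6212 0.2124 0.2434] [(266, np.int64(173), np.int64(175)), (269, np.int64(173), np.int64(176)), (272, np.int64(172), np.int64(176)), (275, np.int64(171), np.int64(175))]
13.15 [-42.3  12.9  12.6 116.   25.5  29.8  37.8] [[0.033, 0.88, 0.473], [0.999, -0.025, -0.025], [-0.01, 0.474, -0.881]] [0.5951 0.2171 0.2303] [ -5.4  -0.4 -10.3]
tilt fwd 28.240778810058945 side(y) -1.6021677639529879
tool cm to [0.6    0.2195 0.22  ] [ 0.27 -0.06  1.13]
```

>>> jog_arm --pt "0 0.35 -0.2 0" --pt "0 0.35 -0.2 0"

```text
time: 13.4
eef_pos: [0.5942, 0.2162, 0.2319]
orientation: [[0.033, 0.886, 0.463], [0.999, -0.022, -0.029], [-0.015, 0.464, -0.886]]
force: [-6.3, 1.3, -13.3]
finger_gap: -0.0002
```

```bash
python3 bar.py scene6; python3 st.py 0.60 0.2195 0.22
python3 - <<'E'
from h import *
# subpixel rows of bar bottom edge
for t in ('scene0','scene3','scene4','scene5','scene6'):
    z=np.load(f'pics/{t}.npz'); g=z['im'].min(-1).astype(float); r=[]
    for c in (264,266,268,270,272,274,276):
        col=g[165:190,c]; pk=col.argmax(); h=(col.max()+60)/2
        for i in range(pk,len(col)-1):
            if col[i]>=h>col[i+1]: r.append(165+i+(col[i]-h)/(col[i]-col[i+1])); break
        else: r.append(np.nan)
    print(t,np.round(r,2))
z=np.load('pics/scene0.npz'); E=z['E'];fx,fy,cx,cy=z['k']
for zz in (.218,.220,.228,.230):
    for p in ((.602,.1925),(.622,.1925),(.602,.2195)):
        c=E[:3,:3].T@(np.array([*p,zz])-E[:3,3]); print(zz,p,(fx*c[0]/c[2]+cx).round(2),(fy*c[1]/c[2]+cy).round(2))
c=cv2.imread('pics/scene6.png'); cv2.imwrite('pics/crop6.png',cv2.resize(c[140:215,230:330],None,fx=8,fy=8,interpolation=cv2.INTER_CUBIC))
E
```

```text
scene6 69 [0.5834 0.1896 0.2313] [0.6222 0.2124 0.2434] [(266, np.int64(172), np.int64(175)), (269, np.int64(173), np.int64(176)), (272, np.int64(172), np.int64(176)), (275, np.int64(171), np.int64(175))]
13.45 [-41.8  12.9  12.3 115.5  24.6  30.9  39. ] [[0.033, 0.886, 0.463], [0.999, -0.022, -0.029], [-0.015, 0.464, -0.886]] [0.5942 0.2161 0.232 ] [ -8.    0.9 -11.8]
tilt fwd 27.60240054613991 side(y) -1.865382019487435
tool cm to [0.6    0.2195 0.22  ] [ 0.37 -0.05  1.32]
scene0 [179.6  180.16 180.8  181.89 181.04 180.12 179.93]
scene3 [177.38 178.22 178.79 179.94 178.62 178.   177.74]
scene4 [175.19 175.97 176.45 177.1  176.33 175.37 174.71]
scene5 [175.28 176.04 176.48 177.23 176.41 175.32 174.7 ]
scene6 [175.32 176.04 176.51 177.17 176.32 175.35 174.72]
0.218 (0.602, 0.1925) 269.65 185.48
0.218 (0.622, 0.1925) 277.3 182.37
0.218 (0.602, 0.2195) 258.31 182.11
0.22 (0.602, 0.1925) 269.62 184.4
0.22 (0.622, 0.1925) 277.28 181.3
0.22 (0.602, 0.2195) 258.27 181.04
0.228 (0.602, 0.1925) 269.5 180.04
0.228 (0.622, 0.1925) 277.19 177.0
0.228 (0.602, 0.2195) 258.11 176.75
0.23 (0.602, 0.1925) 269.47 178.95
0.23 (0.622, 0.1925) 277.17 175.92
0.23 (0.602, 0.2195) 258.08 175.67
```

View pics/crop6.png

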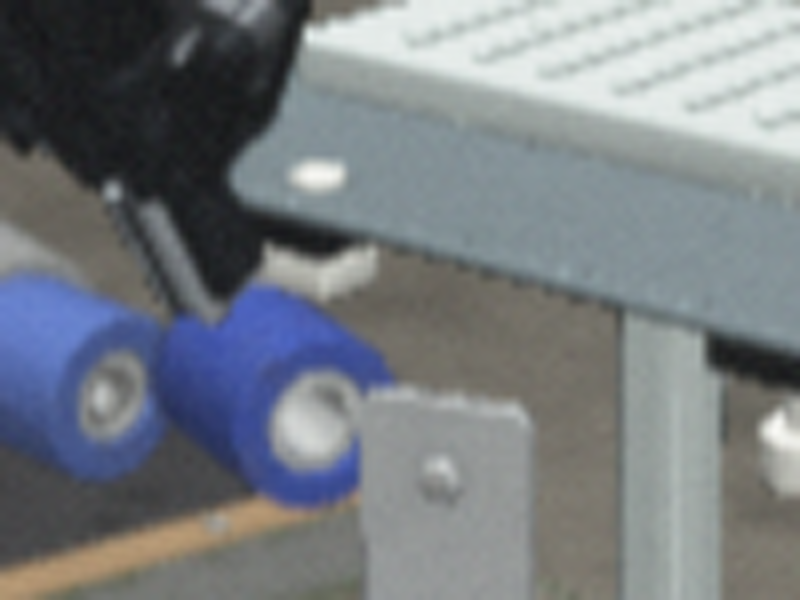

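>>> jog_arm --pt "0 -1 -0.5 0" --pt "0 -1.6 -0.6 0" --pt "0 -1.8 -0.4 0"

```text
time: 13.82
eef_pos: [0.5557, 0.2203, 0.2334]
orientation: [[0.033, 0.877, 0.479], [0.999, -0.027, -0.02], [-0.005, 0.48, -0.878]]
force: [0.1, -0.7, -0.6]
finger_gap: 0.0001
```

```bash
python3 bar.py scene7; python3 st.py 0.58 0.2195 0.19
python3 - <<'E'
from h import *
a=cv2.imread('pics/scene0.png');b=cv2.imread('pics/scene7.png')
f=lambda c:cv2.resize(c[150:200,235:285],None,fx=8,fy=11,interpolation=cv2.INTER_CUBIC)
cv2.imwrite('pics/crop7.png',np.hstack([f(a),f(b)]))
E
```

```text
scene7 74 [0.6004 0.1879 0.2311] [0.6233 0.2148 0.2442] [(266, np.int64(172), np.int64(175)), (269, np.int64(173), np.int64(176)), (272, np.int64(172), np.int64(176)), (275, np.int64(171), np.int64(175))]
13.875 [-46.    9.   12.8 120.6  29.5  30.3  31.5] [[0.033, 0.878, 0.477], [0.999, -0.026, -0.02], [-0.005, 0.478, -0.879]] [0.5533 0.2205 0.2323] [-2.9 -0.  -1.5]
tilt fwd 28.515470597654026 side(y) -1.321424629732178
tool cm to [0.58   0.2195 0.19  ] [0.01 0.33 4.99]
```

View pics/crop7.png

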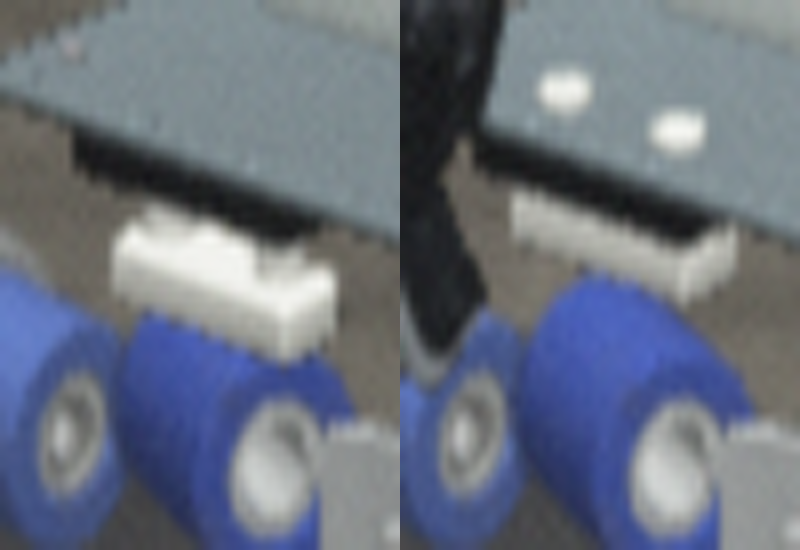

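Run:
```python
from h import *
z=np.load('pics/scene0.npz'); E=z['E'];fx,fy,cx,cy=z['k']
def pr(P):
    c=(np.atleast_2d(P)-E[:3,3])@E[:3,:3]; return np.c_[fx*c[:,0]/c[:,2]+cx,fy*c[:,1]/c[:,2]+cy]
x0=.5975;yc=.1455
a=np.linspace(0,2*np.pi,72)
q=pr(np.c_[x0+.015+.011*np.cos(a),yc-.075+.011*np.sin(a),np.full(72,.218)]); i=q[:,1].argmax(); print('btn pred lowest',q[i],'u range',q[:,0].min(),q[:,0].max())
print('lip corners pred (z.25,.254)',pr([[x0,yc+.14,.25],[x0,yc+.14,.254],[x0,yc-.14,.25],[x0,yc-.14,.254]]))
print('housing front bottom L,R',pr([[x0,yc+.107,.241],[x0,yc+.043,.241]]))
for zz in(.218,.220,.230): print('bar bottom front L,R,backR',zz,pr([[x0+.005,yc+.102,zz],[x0+.005,yc+.048,zz],[x0+.025,yc+.048,zz]]).round(2).tolist())
im=z['im']; c=im[180:215,310:350]; cv2.imwrite('pics/crop8.png',np.hstack([cv2.resize(c,None,fx=10,fy=14,interpolation=cv2.INTER_CUBIC),cv2.resize(im[145:195,230:270],None,fx=10,fy=9.8,interpolation=cv2.INTER_CUBIC)]))
```

```text
btn pred lowest [330.46933507 203.03801478] u range 323.38827894226444 337.1109144241831
lip corners pred (z.25,.254) [[229.4217475  158.21053141]
 [229.29746924 156.08319953]
 [360.106181   193.82807376]
 [360.2289127  191.31925648]]
housing front bottom L,R [[242.61148258 166.58834104]
 [269.2738154  174.05941192]]
bar bottom front L,R,backR 0.218 [[247.15, 178.66], [269.41, 185.28], [277.06, 182.17]]
bar bottom front L,R,backR 0.22 [[247.1, 177.61], [269.38, 184.2], [277.04, 181.11]]
bar bottom front L,R,backR 0.23 [[246.87, 172.32], [269.24, 178.75], [276.93, 175.73]]
```

View pics/crop8.png

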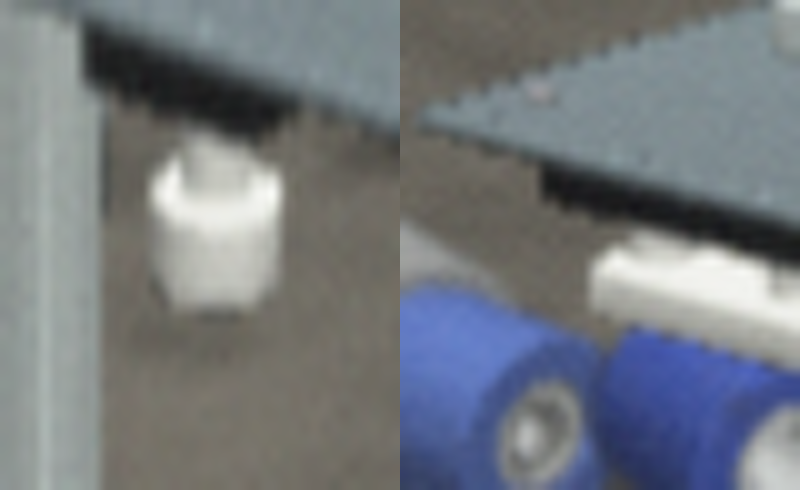

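```bash
python3 st.py 0.57 0.2195 0.197|tail -1;python3 st.py 0.606 0.2195 0.197|tail -1
```

```text
tool cm to [0.57   0.2195 0.197 ] [-0.03 -0.22  3.9 ]
tool cm to [0.606  0.2195 0.197 ] [0.09 2.94 5.62]
```

>>> jog_arm --pt "0 0.1 1.7 0" --pt "0 0.3 1.7 0" --pt "0 1.2 0.8 0" --pt "0 1.2 0.5 0"

```text
time: 14.38
eef_pos: [0.6057, 0.2224, 0.2102]
orientation: [[0.029, 0.874, 0.486], [1.0, -0.027, -0.012], [0.002, 0.486, -0.874]]
force: [-40.8, 2.7, 4.5]
finger_gap: 0.0001
```

```bash
python3 st.py 0.606 0.2195 0.197
```

```text
14.375 [-41.9  15.4  12.7 116.4  27.1  26.   35.8] [[0.029, 0.874, 0.486], [1.0, -0.027, -0.012], [0.002, 0.486, -0.874]] [0.6057 0.2224 0.2102] [-40.8   2.7   4.5]
tilt fwd 29.049254797804938 side(y) -0.8157543041617841
tool cm to [0.606  0.2195 0.197 ] [-0.29 -0.61  1.17]
```

>>> jog_arm --pt "0 -0.3 0.1 0" --pt "0 -0.1 0 0"

```text
time: 14.62
eef_pos: [0.6041, 0.2223, 0.2072]
orientation: [[0.03, 0.874, 0.485], [1.0, -0.027, -0.013], [0.002, 0.485, -0.874]]
force: [0.4, 0.6, 0.7]
finger_gap: 0.0003
```

```bash
python3 bar.py scene9; python3 st.py 0.606 0.2195 0.197
```

```text
scene9 94 [0.6001 0.1901 0.2282] [0.6247 0.215  0.2435] [(266, np.int64(171), np.int64(177)), (269, np.int64(172), np.int64(178)), (272, np.int64(172), np.int64(177)), (275, np.int64(171), np.int64(176))]
14.675 [-42.2  15.5  12.9 116.7  27.4  25.7  35.3] [[0.03, 0.874, 0.485], [1.0, -0.027, -0.013], [0.002, 0.485, -0.874]] [0.604  0.2223 0.2073] [-0.5  0.3 -0.1]
tilt fwd 29.024878153121396 side(y) -0.8546091518100447
tool cm to [0.606  0.2195 0.197 ] [-0.28 -0.32  1.  ]
```

The hit dragged the bar down about 2 px (about 3 mm). I'll push it up again from this deeper insertion.

>>> jog_arm --pt "0 0.2 -0.25 0" --pt "0 0.25 -0.25 0" --pt "0 0.25 -0.25 0"

```text
time: 15.05
eef_pos: [0.6026, 0.221, 0.2136]
orientation: [[0.031, 0.878, 0.477], [1.0, -0.026, -0.017], [-0.003, 0.478, -0.879]]
force: [-4.8, 0.5, -8.5]
finger_gap: 0.0003
```

```bash
python3 bar.py scene10; python3 st.py 0.604 0.2195 0.22
```

```text
scene10 71 [0.5996 0.1891 0.2314] [0.6225 0.2145 0.2435] [(266, np.int64(172), np.int64(175)), (269, np.int64(173), np.int64(176)), (272, np.int64(172), np.int64(176)), (275, np.int64(171), np.int64(175))]
15.1 [-41.6  14.9  12.3 116.2  26.3  27.2  36.7] [[0.031, 0.878, 0.477], [1.0, -0.026, -0.017], [-0.003, 0.478, -0.879]] [0.6026 0.221  0.2138] [-4.8  1.7 -9.1]
tilt fwd 28.514470423023216 side(y) -1.1101190232575668
tool cm to [0.604  0.2195 0.22  ] [-0.15  0.43 -0.48]
```

>>> jog_arm --pt "0 0.35 -0.25 0" --pt "0 0.35 -0.25 0"

```text
time: 15.35
eef_pos: [0.6011, 0.2198, 0.2164]
orientation: [[0.031, 0.883, 0.468], [0.999, -0.023, -0.021], [-0.008, 0.468, -0.884]]
force: [-6.5, 2.0, -10.8]
finger_gap: 0.0002
```

```bash
python3 bar.py scene11; python3 st.py 0.604 0.2195 0.22
```

```text
scene11 67 [0.5997 0.1893 0.2309] [0.623  0.2145 0.2431] [(266, np.int64(172), np.int64(175)), (269, np.int64(173), np.int64(176)), (272, np.int64(172), np.int64(176)), (275, np.int64(171), np.int64(175))]
15.4 [-41.1  14.7  11.8 115.7  25.3  28.5  38. ] [[0.031, 0.883, 0.468], [0.999, -0.023, -0.021], [-0.008, 0.468, -0.884]] [0.6011 0.2198 0.2166] [ -6.6   0.8 -11. ]
tilt fwd 27.883992504934174 side(y) -1.3903441320105172
tool cm to [0.604  0.2195 0.22  ] [-0.02  0.42 -0.17]
```

>>> jog_arm --pt "0 -1.5 -0.3 0" --pt "0 -2.5 -0.6 0" --pt "0 -2.5 -1 0" --pt "0 -2 -2 0" --pt "0 -1 -2 0" --pt "0 0 0 0"

```text
time: 16.15
eef_pos: [0.5014, 0.2286, 0.2383]
orientation: [[0.03, 0.869, 0.493], [0.999, -0.032, -0.004], [0.012, 0.493, -0.87]]
force: [-0.9, -1.0, 0.7]
finger_gap: 0.0
```

```bash
python3 bar.py scene12; python3 st.py 0.604 0.2195 0.22;  python3 - <<'E'
from h import *
a=cv2.imread('pics/scene7.png');b=cv2.imread('pics/scene12.png')
f=lambda c:cv2.resize(c[150:200,235:285],None,fx=8,fy=11,interpolation=cv2.INTER_CUBIC)
cv2.imwrite('pics/crop12.png',np.hstack([f(a),f(b)]))
E
```

```text
scene12 72 [0.5993 0.188  0.231 ] [0.623  0.214  0.2442] [(266, np.int64(172), np.int64(175)), (269, np.int64(173), np.int64(176)), (272, np.int64(172), np.int64(176)), (275, np.int64(171), np.int64(175))]
16.2 [-51.6   3.7  12.9 126.1  35.   31.5  22. ] [[0.031, 0.869, 0.493], [0.999, -0.033, -0.005], [0.012, 0.493, -0.87]] [0.5019 0.2283 0.238 ] [ 0.6 -0.5  1. ]
tilt fwd 29.545763653553927 side(y) -0.336314982331326
tool cm to [0.604  0.2195 0.22  ] [-0.58  8.02  6.6 ]
```

View pics/crop12.png

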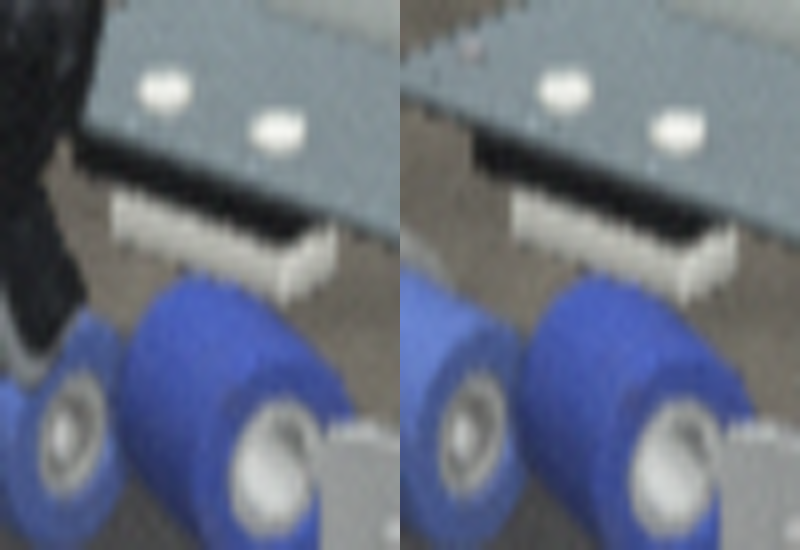

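View pics/scene12.png

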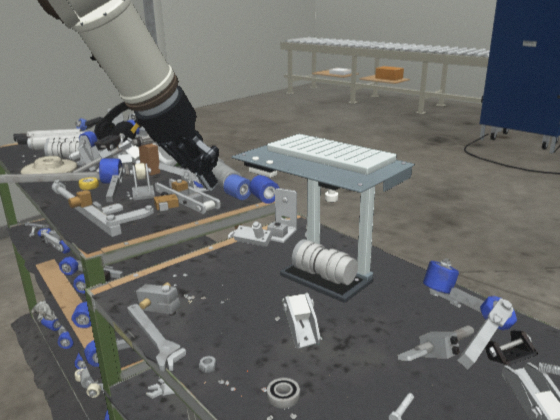

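The bar is up against its housing, with its lower right corner at pixel row about 177, the same as at both stops. The hand is well clear, and the button at (332,196) hasn't moved.

```bash
python3 -c "
from cell import *
o=get_obs(); print(o['time'],abs(o['qd']).max(),o['force'])
print(job_done())"
```

```text
16.2 1.6917571838627665 [ 0.63137166 -0.46368791  0.96217696]
the job is handed in; nothing more can be done
None
```

The lamp's bar switch is pushed up and looks fully home. The hand is about 10 cm clear, and I handed the job in at 16.2 s.

**How I did it:** The moves can't tilt the tool directly. I got the forward lean by driving the arm up against its wrist joint limit, which gave about 41°. It had sagged to about 29° by the time I pushed, just under the suggested 35–45°. I turned the hand half round to free the last joint and pushed the bar from below with the shut fingers.

**Last checks:**
- **Bar position:** it stopped at the same image rows in two separate pushes, while I kept pressing with about 10–13 N. In the pictures its underside is at z ≈ 0.230 m, good to about 1 mm. It stayed there after I took the hand away.
- **Button:** I never went near the round button, and it looks unchanged.
- **Hand-in:** the arm was touching nothing and almost still.

**What went wrong or disagreed:**
- **Force spike:** early on, the arm ran into its joint limits at full stretch and the force reading reached about 115 N for a moment, close to the 120 N limit.
- **Finger hit:** going in for the second push, the fingers struck the front of the bar with about 41 N and dragged it down about 3 mm. I then pushed it home again.
- **Lip contact:** at the end of the first push the fingers were probably also touching the front edge of the lip, which is why I pushed a second time from deeper in.
- **Bar travel:** it measured about 9.5 mm, which fits the full 12 mm only if the bar started about 2 mm up, as the first picture suggests.

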